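Unclick the battery pack from its charger

ROBOT

A 7-joint arm with a two-finger parallel gripper is mounted at the origin on a cart in front of the work surface, level with it; the furniture and walls round the work are solid. World frame = base frame: x ahead of the robot, y to its left, z up, the work surface at z = 0. Lengths are in m, angles in rad, forces in N, time in s.
With the tool pointing down it reaches from about 0.425 to 0.925 m from the base axis. Payload 6.8 kg.
Tool frame: the origin (TCP) lies midway between the tips of the shut fingers; the grasp point (between the pads) lies 19 mm behind it; y points along the fingers, z is the direction in which the jaws open and shut, and the axes are right-handed (so a half turn about y gives the same grasp; the last joint's range is limited). The gripper opens to 85 mm and grips with 20 to 120 N. Pads are 22 mm wide; open, the fingers measure 114 mm over their backs; the gripper's body (76 mm by 85 mm) begins 54 mm behind the grasp point. The pads swing forward as they close: fully open they stand 13 mm farther back than shut.
Start: joints at [-1.356, 0.477, 0.022, 1.555, -0.011, 1.109, -0.083], TCP at [0.214, 0.64, 0.231] pointing down, gripper open.
Joint ranges: [-2.96, 2.96], [-0.34, 2.1], [-1.41, 1.46], [0.24, 2.44], [-1.37, 4.51], [0.17, 1.92], [-2.96, 2.96]. Speed limits (rad/s): [2.39, 2.39, 3.14, 3.14, 3.14, 3.14, 3.14].

INTERFACE

Orientations are given as a unit quaternion [w, x, y, z].
In Python, from station import bot gives the robot as it stands. The module is installed in compiled form; this text tells all that it offers.
- The arm moves only by the shell command python3 -m crank 'ROWS' [FORCE]. ROWS is JSON, a list of rows, each an object with "linear": the shift along the tool's x, y, z in m, a list of three; "dr": the turn, a rotation vector about the tool's x, y, z in degrees, a list of three; "hand": the gripper command: -1 is shut, 1 is fully open, values between are in proportion. A call has 1 to 10 rows; each row is the pose to reach, as a shift and turn from the pose commanded when the call began, along the tool's axes at that moment; what a row does not reach only later rows make up. A row lasts 1/12 s, in which the tool goes at most 41.7 mm and 7.16 degrees, less where a joint would pass 70% of its speed; a pose out of reach is approached as far as the arm can. A call with a gripper value outside its range is refused whole. The fingers move at their own pace and stop on an object; FORCE is the grip in N (left out, the last holds). Time passes only in rows, so rows that repeat a pose let the fingers close. It gives the time, the measured TCP pose, the force and the opening at its end, in the units of the state.
- bot.get_obs(): the state, without advancing time (a new reading comes with each control period).
- bot.read_camera(name): name is "side" or "top"; returns the picture (480x640x3 uint8, blue, green, red); there is no depth.
- bot.camera_params(name): a dict with "K" (3x3 intrinsics, pixels), "R" (3x3) and "t" (3): a world point X has camera coordinates R X + t. Camera axes: x right, y down, z forward; pixel columns grow to the right and rows downward; lengths in m; the calibration is good to about 2 mm. A picture is of the moment at which its call begins. camera_params takes no time and is no camera call.
- bot.hand_in(): hands the job in, once; it reports no verdict.
Trained networks look in the newest picture that a camera, given by its name, has taken for a name from the list of things; names that differ only in an ending like _2 or _b are one class to them, and where a whole thing is asked for, a point or a joint stands for the part that bears it (a point fixed in the world has none). Each returns a list of dicts, best first, with "score" (0 to 1); they miss things now and then, are a little off and sometimes report something else, mostly with a low value. They report only what shows in the picture. A call takes as long as a camera call.
- bot.search_frame(camera, target): "extent" ([left, top, right, bottom] in pixels, round what is visible of it).
- bot.cut_out(camera, target): "pixels" (480x640 bool, what is visible of it) and "extent" ([left, top, right, bottom] in pixels, round what is visible of it).
- bot.place_of(camera, target): "xy" ([column, row] in pixels: a listed point, or the origin of a listed thing).
The state is a dict: "t": time; "q": joint angles; "joint_vel": joint speeds; "joint_torque": joint torques, N m; "eef_pos": TCP position; "tool_rot": TCP orientation; "contact_force": force on the tool from outside, world axes, zero at the start; "torque": the same for the moment, N m; "gripper_width": opening from 0.0 (shut) to 1.0 (fully open).
Only numpy, scipy, OpenCV 4.12 (cv2) and the standard library are available. Lean on these libraries where they do the work, as an engineer would, in place of code of your own. Each camera call takes 0.05 s, during which the arm holds its last target. There are 200 camera calls.

TASK

The battery pack has finished charging: pull it straight out of its sloping charger, against the spring catches that click it in, and stand it upright on its foot, roughly in the middle of the brown hardboard. Set it down rather than dropping it, and leave the black loupe, the tin of brass wool and the solder reel where they stand.

Things in the scene. Friction and masses are not known exactly. Their poses are not given: they have to be found in the camera images.
- battery_pack: Black battery pack, orange top, ribbed broad faces: a slab 28 (its x) x 84 (y) x 100 mm (z), 0.18 to 0.33 kg. Origin: centre of its foot (underside); z runs up to the orange top, x is square to the broad faces. At the start it sits clicked in the cradle, foot on its floor, leaning 32 degrees from vertical, roughly to the robot's left; the upper 55 mm stand free.
- pack_grip (a point): Where to grip the pack: on its centre line, 78 mm above its foot. Grip across the 28 mm, a finger on each broad face, fingers along the pack's z axis; 84 mm is too wide. Two sprung balls in the cradle's side walls sit in notches in the narrow sides; pulled along z, the pack comes past them in 1 to 6 mm with roughly 8 to 16 N, then slides with a few N.
- charger: Grey and black charger, fixed to the worktop: base 120 x 124 x 14 mm and, at its rear (+x), a housing 62 mm high. Origin: on the worktop beneath the middle of the cradle floor; z up; its -x is the front, towards which the cradle leans (roughly the robot's left, +y).
- cradle: The charger's fixed cradle: a channel 45 mm deep, open at the top, 7 mm walls, 0.8 mm clearance round the pack. Origin: centre of its inner floor, 30 mm above the worktop. z: the direction in which the pack pulls out (32 degrees from vertical, leaning to the charger's front); x is square to the pack's broad faces. The pack is free once its foot is over 45 mm along z.
- hardboard: Brown hardboard sheet lying on the worktop, 215 (its x) x 235 (its y) x 9 mm, fixed. Origin: centre of its underside, on the worktop; z up. Its top is 9 mm above the worktop.
- loupe: Bystander, loose: black eyepiece loupe with a pale lens, 45 mm across, 28 mm high. Origin: centre of its underside.
- tip_tin: Bystander, loose: tip cleaner, a round black tin with brass wool showing in the top, 68 mm across, 42 mm high. Origin: centre of its underside.
- solder_reel: Bystander, loose: reel of solder on its flange, 54 mm across, 36 mm high. Origin: centre of its underside.

How it is judged:
On the way:
1. the battery pack is pulled out of the cradle (foot at least 50 mm along the cradle's axis from its floor) (z of battery_pack in the frame of cradle above 0.05 m), for 0.1 s.
At the end, for the whole second after the job is handed in: The battery pack stands upright on its foot (within 6 degrees) on the hardboard, its foot's centre within 60 mm of the board's centre, any way round, released and at rest; the loupe, the tin of brass wool and the solder reel are within 25 mm of where they stood (horizontal distance between battery_pack and hardboard below 0.06 m and height (world z) of battery_pack between 0.005 and 0.014 m and angle between battery_pack's own z axis and vertical below 0.1 rad and linear speed of battery_pack below 0.02 m/s and contact force between battery_pack and the fingers below 0.1 N and distance of each of loupe, tip_tin, solder_reel from where it was at the start of the episode below 0.025 m); the robot touches nothing.
It fails at once if the battery pack is dropped (falls faster than 0.45 m/s, as from 10 mm or more, while the fingers do not hold it) (linear speed of battery_pack above 0.45 m/s and contact force between battery_pack and the fingers below 0.2 N).
It fails at once if the loupe is pushed more than 25 mm from its place (distance of loupe from where it was at the start of the episode above 0.025 m).
It fails at once if the tin of brass wool is pushed more than 25 mm from its place (distance of tip_tin from where it was at the start of the episode above 0.025 m).
It fails at once if the solder reel is pushed more than 25 mm from its place (distance of solder_reel from where it was at the start of the episode above 0.025 m).
It also fails if it takes over 45 s, if anything falls off the work surface, if the arm or the gripper's body presses on something with over 40 N, if the wrist force passes 120 N, or if a joint passes its speed limit or range.

## Working session

There is one attempt and no reset: what is moved stays moved. The work goes in short steps, Python scripts to look and compute and a shell command to move; the robot and the scene stay as the last step left them, time stands still between calls to the robot, and variables do not carry over. Pictures are saved under pics/ and viewed, about 8 in all and at most 12, crops included, and the job is handed in when it is done.

```bash
mkdir -p pics; cat > h.py <<'E'
import numpy as np, cv2
from scipy.spatial.transform import Rotation as Ro
from station import bot
def R(q): return Ro.from_quat([q[1],q[2],q[3],q[0]])
def proj(c,X):
    p=bot.camera_params(c); X=np.atleast_2d(X); Y=X@np.array(p["R"]).T+np.array(p["t"]); u=Y@np.array(p["K"]).T
    return u[:,:2]/u[:,2:]
def ray(c,uv):
    p=bot.camera_params(c); Rm=np.array(p["R"]); d=Rm.T@np.linalg.solve(np.array(p["K"]),[uv[0],uv[1],1.]); return -Rm.T@np.array(p["t"]),d/np.linalg.norm(d)
def onz(c,uv,z):
    o,d=ray(c,uv); return o+d*(z-o[2])/d[2]
def tri(obs):
    A=np.zeros((3,3));b=np.zeros(3)
    for c,uv in obs:
        o,d=ray(c,uv);M=np.eye(3)-np.outer(d,d);A+=M;b+=M@o
    return np.linalg.solve(A,b)
E
python3 - <<'E'
from h import *
for c in("side","top"):
    im=bot.read_camera(c); cv2.imwrite(f"pics/{c}0.png",im)
    p=bot.camera_params(c); print(c,-np.array(p["R"]).T@p["t"],np.array(p["R"])[2].round(3),np.array(p["K"])[0,0])
    for n in ["battery_pack","pack_grip","charger","cradle","hardboard","loupe","tip_tin","solder_reel"]:
        r=bot.place_of(c,n); print(n,[(np.round(x["xy"]).tolist(),round(x["score"],2)) for x in r[:2]], onz(c,r[0]["xy"],{'cradle':.03,'battery_pack':.03,'pack_grip':.096}.get(n,0)).round(3) if r else '')
print(bot.get_obs())
E
```

```text
side [0.48633793 1.02517819 0.86344153] [ 0.118 -0.758 -0.642] 615.2442611836422
battery_pack [([350.0, 315.0], 0.94)] [0.539 0.266 0.03 ]
pack_grip [([346.0, 306.0], 0.8)] [0.544 0.307 0.096]
charger [([351.0, 324.0], 0.76)] [0.538 0.262 0.   ]
cradle [([350.0, 314.0], 0.87)] [0.54  0.265 0.03 ]
hardboard [([368.0, 212.0], 0.88), ([351.0, 311.0], 0.2)] [ 0.539 -0.076  0.   ]
loupe [([295.0, 294.0], 0.86)] [0.654 0.205 0.   ]
tip_tin [([368.0, 215.0], 0.73), ([278.0, 186.0], 0.73)] [ 0.539 -0.069 -0.   ]
solder_reel [([277.0, 186.0], 0.89)] [ 0.764 -0.139  0.   ]
top [0.53432233 0.09093055 1.00805911] [ 0.146  0.026 -0.989] 527.2171097360284
battery_pack [([237.0, 298.0], 0.77), ([461.0, 188.0], 0.37)] [0.542 0.264 0.03 ]
pack_grip [([210.0, 293.0], 0.8)] [0.549 0.299 0.096]
charger [([244.0, 298.0], 0.59), ([274.0, 240.0], 0.32)] [0.543 0.256 0.   ]
cradle [] 
hardboard [([421.0, 302.0], 0.61), ([230.0, 231.0], 0.31)] [ 0.539 -0.079  0.   ]
loupe [([275.0, 238.0], 0.72)] [0.658 0.201 0.   ]
tip_tin [([232.0, 228.0], 0.7)] [0.676 0.284 0.   ]
solder_reel [([460.0, 186.0], 0.7)] [ 0.763 -0.156  0.   ]
{'t': 0.9, 'q': array([-1.35612613,  0.47700797,  0.02239568,  1.55537584, -0.01150584,
        1.10932035, -0.08312726]), 'joint_vel': array([ 0.00038141,  0.00075972,  0.00157098,  0.00224467, -0.00156101,
       -0.00053462, -0.00024664]), 'joint_torque': array([ 9.57829870e-04, -5.96301520e+01,  1.60658777e+00, -2.81534332e+01,
        1.23968645e-02,  1.71867847e-03, -2.00693478e-05]), 'eef_pos': array([0.21410241, 0.64016789, 0.23131269]), 'tool_rot': array([ 0.69792232, -0.69790915,  0.11364494, -0.11363134]), 'contact_force': array([ 0.02747911, -0.69775482, -0.26532972]), 'torque': array([-0.00958148,  0.02621465,  0.02320115]), 'gripper_width': 0.9964848336750578}
```

View pics/side0.png

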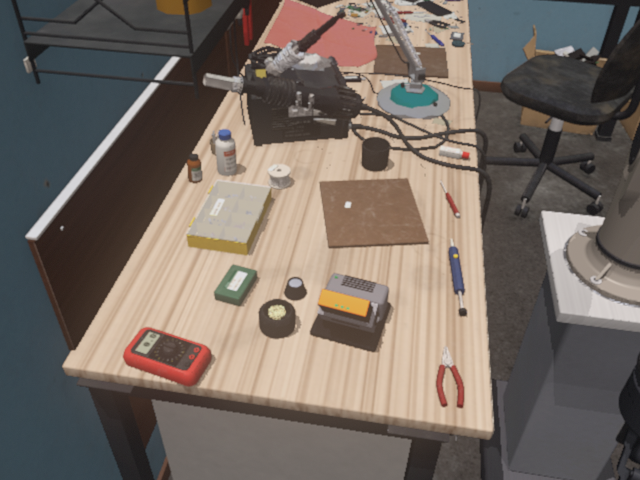

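View pics/top0.png

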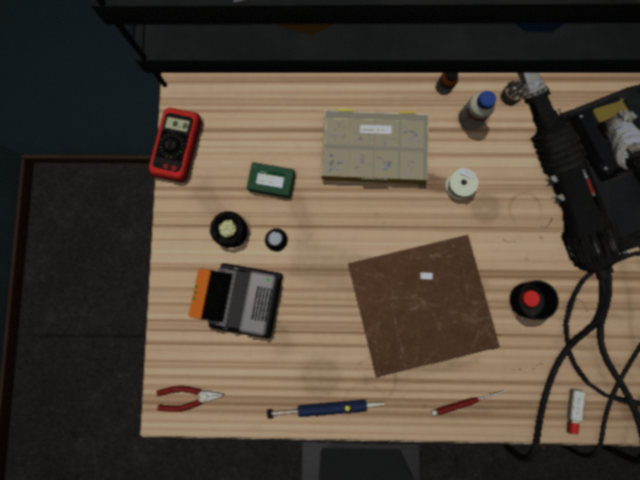

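The top view shows the orange top of the pack at about (200,294), the housing to its right, the tin at (229,229), the loupe at (276,239), the reel at (462,184) and the board around (422,305). In the side view the pack is at (345,303), the board at (370,212) and the loupe at (295,288). The tin is at (277,318), so the side network's tin positions (368,215) and (278,186) are wrong. Next I fit the pack's pose to its masks.

```bash
cat > fit.py <<'E'
from h import *
from scipy.optimize import minimize
a=np.radians(32)
def Rc(yaw): # cradle axes: z leans to charger -x
    return Ro.from_euler('z',yaw)*Ro.from_euler('y',-a)
def hull(c,p,z0=.045):
    P=np.array([[sx*.014,sy*.042,z] for sx in(-1,1) for sy in(-1,1) for z in(z0,.1)])
    X=Rc(p[2]).apply(P)+[p[0],p[1],.03]
    return cv2.convexHull(proj(c,X).astype(np.float32))
if __name__=="__main__":
    M={}
    for c in("side","top"):
        im=bot.read_camera(c); r=bot.cut_out(c,"battery_pack")[0]; M[c]=r["pixels"].astype(np.uint8); print(c,r["score"],r["extent"],M[c].sum())
        np.save(f"m_{c}.npy",M[c])
    def cost(p,cs=("side","top")):
        s=0
        for c in cs:
            m=np.zeros((480*1,640),np.uint8); h=hull(c,p)
            cv2.fillConvexPoly(m,np.round(h*16).astype(np.int32),1,shift=4)
            # soft IoU
            A=cv2.GaussianBlur(m.astype(float),(0,0),1.5);B=cv2.GaussianBlur(M[c].astype(float),(0,0),1.5)
            s+=np.abs(A-B).sum()/M[c].sum()
        return s
    for cs in(("side","top"),("top",),("side",)):
        best=min((minimize(cost,[.541,.265,np.radians(y)],args=(cs,),method="Nelder-Mead",options=dict(initial_simplex=[[.541,.265,np.radians(y)],[.549,.265,np.radians(y)],[.541,.273,np.radians(y)],[.541,.265,np.radians(y+6)]])) for y in(-105,-97,-90,-82)),key=lambda r:r.fun)
        p=best.x; print(cs,p[:2].round(4),np.degrees(p[2]).round(2),round(best.fun,3))
        if len(cs)==2: pb=p
    np.save("p.npy",pb)
    out=[]
    for c,(u,v) in(("side",(280,240)),("top",(150,220))):
        im=cv2.imread(f"pics/{c}0.png")[v:v+130,u:u+140]; im=cv2.resize(im,None,fx=2.8,fy=2.8,interpolation=cv2.INTER_CUBIC)
        for h,col in((hull(c,pb),(0,255,0)),):
            cv2.polylines(im,[np.round((h-[u,v]+.5)*2.8).astype(np.int32)],True,col,1)
        out.append(im)
    cv2.imwrite("pics/fit.png",np.hstack(out))
    o=bot.get_obs(); T=R(o["tool_rot"]).as_matrix(); print(T.round(3))
E
python3 fit.py
```

```text
side 0.93 [319.4, 289.9, 371.4, 322.3] 1137
top 0.72 [188.8, 265.7, 227.7, 320.9] 1774
('side', 'top') [0.5404 0.2639] -99.37 0.15
('top',) [0.5416 0.2628] -99.23 0.022
('side',) [0.5391 0.266 ] -99.24 0.069
[[ 0.948  0.     0.317]
 [-0.317  0.     0.948]
 [ 0.    -1.     0.   ]]
```

View pics/fit.png

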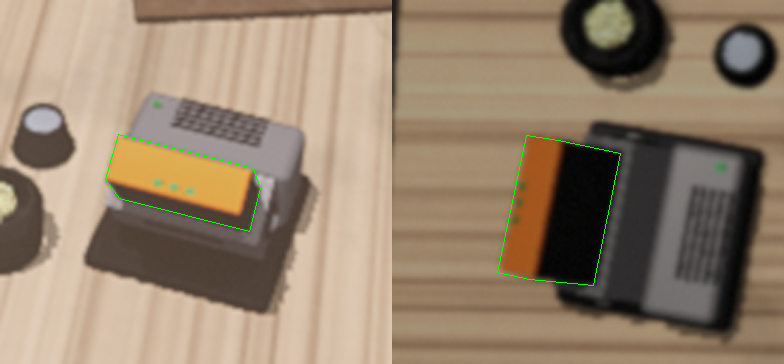

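The overlay matches the pack outline in both views, and the two single-view fits agree to about 1.5 mm and 0.2°. Next I work out the pre-grasp move.

```bash
cat >> h.py <<'E'
def go(pos,Rt):
    o=bot.get_obs(); T=R(o["tool_rot"]); 
    print("lin",T.inv().apply(np.array(pos)-o["eef_pos"]).round(4),"dr",np.degrees((T.inv()*Rt).as_rotvec()).round(2),"pos",o["eef_pos"].round(4),"t",round(o["t"],2),"F",o["contact_force"].round(1),"w",round(o["gripper_width"],3))
def grip(h):
    from fit import Rc
    p=np.load("p.npy"); C=Rc(p[2]).as_matrix(); y=-C[:,2]; z=-C[:,0]; M=np.column_stack([np.cross(y,z),y,z])
    return np.array([p[0],p[1],.03])+C[:,2]*h, Ro.from_matrix(M)
E
python3 -c "
from h import *
go(*grip(.200)); go(*grip(.058)); print(grip(.2)[0],grip(.058)[0])"
```

```text
lin [ 0.4119  0.0317 -0.1487] dr [-31.93  -8.89  -2.55] pos [0.2142 0.6401 0.2313] t 1.1 F [-0.7  0.4 -0.5] w 1.002
lin [ 0.4238  0.1521 -0.223 ] dr [-31.93  -8.89  -2.55] pos [0.2142 0.6401 0.2313] t 1.1 F [-0.7  0.4 -0.5] w 1.002
[0.55761471 0.36847377 0.19960962] [0.54536997 0.29422818 0.07918679]
```

```bash
python3 -m crank '[{"linear":[0.04,0,-0.015],"dr":[-5,-1.5,-0.4],"hand":1},{"linear":[0.08,0,-0.03],"dr":[-10,-3,-0.8],"hand":1},{"linear":[0.12,0.003,-0.045],"dr":[-15,-4.5,-1.2],"hand":1},{"linear":[0.16,0.006,-0.06],"dr":[-20,-6,-1.6],"hand":1},{"linear":[0.2,0.01,-0.075],"dr":[-25,-7.5,-2],"hand":1},{"linear":[0.24,0.015,-0.09],"dr":[-31.9,-8.9,-2.55],"hand":1},{"linear":[0.28,0.02,-0.103],"dr":[-31.9,-8.9,-2.55],"hand":1},{"linear":[0.32,0.025,-0.118],"dr":[-31.9,-8.9,-2.55],"hand":1},{"linear":[0.36,0.03,-0.133],"dr":[-31.9,-8.9,-2.55],"hand":1},{"linear":[0.412,0.032,-0.149],"dr":[-31.9,-8.9,-2.55],"hand":1}]' 80
python3 -c "
from h import *
go(*grip(.200))"
```

```text
t: 1.93
eef_pos: [0.54, 0.3803, 0.1994]
tool_rot: [-0.483, 0.872, -0.071, 0.039]
contact_force: [-0.3, 0.9, 0.3]
gripper_width: 0.997
lin [ 0.0193  0.0045 -0.0075] dr [ 0.03  0.05 -0.03] pos [0.54   0.3803 0.1994] t 1.93 F [-0.3  0.9  0.3] w 0.997
```

```bash
python3 -m crank '[{"linear":[0,0,0],"dr":[0,0,0],"hand":1},{"linear":[0,0,0],"dr":[0,0,0],"hand":1},{"linear":[0,0,0],"dr":[0,0,0],"hand":1}]'
python3 -c "
from h import *
go(*grip(.200)); go(*grip(.058))"
```

```text
t: 2.18
eef_pos: [0.5386, 0.3822, 0.2002]
tool_rot: [-0.484, 0.871, -0.072, 0.039]
contact_force: [0.2, 0.5, 0.4]
gripper_width: 0.995
lin [ 0.021   0.006  -0.0085] dr [-0.07  0.02 -0.05] pos [0.5386 0.3822 0.2002] t 2.18 F [0.2 0.5 0.4] w 0.995
lin [ 0.0211  0.148  -0.0087] dr [-0.07  0.02 -0.05] pos [0.5386 0.3822 0.2002] t 2.18 F [0.2 0.5 0.4] w 0.995
```

```bash
python3 -m crank '[{"linear":[0.021,0.006,-0.0085],"dr":[0,0,0],"hand":1},{"linear":[0.021,0.03,-0.0085],"dr":[0,0,0],"hand":1},{"linear":[0.021,0.055,-0.0085],"dr":[0,0,0],"hand":1},{"linear":[0.021,0.075,-0.0085],"dr":[0,0,0],"hand":1},{"linear":[0.021,0.09,-0.0085],"dr":[0,0,0],"hand":1},{"linear":[0.021,0.1,-0.0085],"dr":[0,0,0],"hand":1},{"linear":[0.021,0.1,-0.0085],"dr":[0,0,0],"hand":1},{"linear":[0.021,0.1,-0.0085],"dr":[0,0,0],"hand":1}]'
python3 -c "
from h import *
go(*grip(.058))
for c in('side','top'):
    im=bot.read_camera(c); cv2.imwrite(f'pics/pre_{c}.png',im)
a=cv2.imread('pics/pre_side.png')[200:350,260:430];b=cv2.imread('pics/pre_top.png')[190:340,130:300]
cv2.imwrite('pics/pre.png',cv2.resize(np.hstack([a,b]),None,fx=2.3,fy=2.3,interpolation=cv2.INTER_CUBIC))"
```

```text
t: 2.85
eef_pos: [0.5492, 0.3204, 0.1203]
tool_rot: [-0.484, 0.871, -0.071, 0.039]
contact_force: [1.0, -0.1, 0.7]
gripper_width: 1.0
lin [ 0.0005  0.0488 -0.0007] dr [-0.06  0.11  0.03] pos [0.5492 0.3204 0.1203] t 2.85 F [ 1.  -0.1  0.7] w 1.0
```

View pics/pre.png

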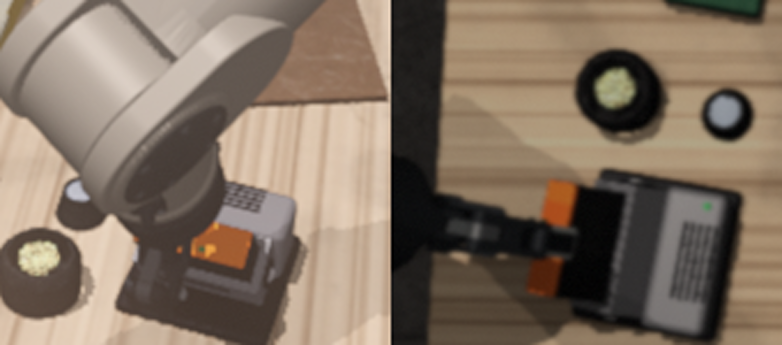

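The crops show the fingers straddling the middle of the orange top, clear of the housing and tin. I go down 49 mm and close.

```bash
python3 -m crank '[{"linear":[0.0005,0.02,-0.0007],"dr":[0,0,0],"hand":1},{"linear":[0.0005,0.038,-0.0007],"dr":[0,0,0],"hand":1},{"linear":[0.0005,0.049,-0.0007],"dr":[0,0,0],"hand":1},{"linear":[0.0005,0.049,-0.0007],"dr":[0,0,0],"hand":0.2},{"linear":[0.0005,0.049,-0.0007],"dr":[0,0,0],"hand":-0.1},{"linear":[0.0005,0.049,-0.0007],"dr":[0,0,0],"hand":-1},{"linear":[0.0005,0.049,-0.0007],"dr":[0,0,0],"hand":-1},{"linear":[0.0005,0.049,-0.0007],"dr":[0,0,0],"hand":-1},{"linear":[0.0005,0.049,-0.0007],"dr":[0,0,0],"hand":-1},{"linear":[0.0005,0.049,-0.0007],"dr":[0,0,0],"hand":-1}]' 80
python3 -c "
from h import *
go(*grip(.058))"
```

```text
t: 3.78
eef_pos: [0.5466, 0.294, 0.0798]
tool_rot: [-0.484, 0.871, -0.071, 0.04]
contact_force: [0.9, 2.7, 3.8]
gripper_width: 0.32
lin [-0.0013  0.0005  0.0003] dr [-0.15  0.01  0.09] pos [0.5466 0.294  0.0798] t 3.78 F [0.9 2.7 3.8] w 0.32
```

```bash
python3 -m crank '[{"linear":[0,-0.002,0],"dr":[0,0,0],"hand":-1},{"linear":[0,-0.004,0],"dr":[0,0,0],"hand":-1},{"linear":[0,-0.006,0],"dr":[0,0,0],"hand":-1},{"linear":[0,-0.008,0],"dr":[0,0,0],"hand":-1},{"linear":[0,-0.01,0],"dr":[0,0,0],"hand":-1},{"linear":[0,-0.012,0],"dr":[0,0,0],"hand":-1},{"linear":[0,-0.014,0],"dr":[0,0,0],"hand":-1},{"linear":[0,-0.014,0],"dr":[0,0,0],"hand":-1}]'
python3 -c "
from h import *
go(*grip(.128))"
```

```text
t: 4.45
eef_pos: [0.5476, 0.3004, 0.092]
tool_rot: [-0.483, 0.872, -0.071, 0.04]
contact_force: [0.1, -1.7, -0.9]
gripper_width: 0.318
lin [-0.0011 -0.0558  0.0014] dr [-0.03 -0.    0.04] pos [0.5476 0.3004 0.092 ] t 4.45 F [ 0.1 -1.7 -0.9] w 0.318
```

```bash
python3 -m crank '[{"linear":[0,-0.006,0],"dr":[0,0,0],"hand":-1},{"linear":[0,-0.013,0],"dr":[0,0,0],"hand":-1},{"linear":[0,-0.02,0],"dr":[0,0,0],"hand":-1},{"linear":[0,-0.027,0],"dr":[0,0,0],"hand":-1},{"linear":[0,-0.034,0],"dr":[0,0,0],"hand":-1},{"linear":[0,-0.041,0],"dr":[0,0,0],"hand":-1},{"linear":[0,-0.05,0],"dr":[0,0,0],"hand":-1},{"linear":[0,-0.062,0],"dr":[0,0,0],"hand":-1},{"linear":[0,-0.074,0],"dr":[0,0,0],"hand":-1},{"linear":[0,-0.074,0],"dr":[0,0,0],"hand":-1}]'
python3 - <<'E'
from h import *
go(*grip(.138))
for c in('side','top'):
    im=bot.read_camera(c); cv2.imwrite(f'pics/out_{c}.png',im)
    r=bot.place_of(c,"battery_pack"); print(c,[(np.round(x["xy"]),x["score"]) for x in r])
P,_=grip(.08); print(P,proj("side",P),proj("top",P))
a=cv2.imread('pics/out_side.png')[180:360,250:440];b=cv2.imread('pics/out_top.png')[180:360,110:300]
cv2.imwrite('pics/out.png',cv2.resize(np.hstack([a,b]),None,fx=2.1,fy=2.1,interpolation=cv2.INTER_CUBIC))
E
```

```text
t: 5.28
eef_pos: [0.5546, 0.3414, 0.1561]
tool_rot: [-0.485, 0.871, -0.07, 0.04]
contact_force: [0.1, 0.9, -2.5]
gripper_width: 0.322
lin [-0.0014  0.0107 -0.0001] dr [-0.28  0.01  0.16] pos [0.5546 0.3414 0.1561] t 5.28 F [ 0.1  0.9 -2.5] w 0.322
side [(array([344., 304.]), 0.92), (array([277., 327.]), 0.49)]
top [(array([204., 291.]), 0.62)]
[0.54726704 0.30573102 0.09784385] [[344.78823068 304.05949279]] [[206.41613131 294.29814349]]
```

View pics/out.png

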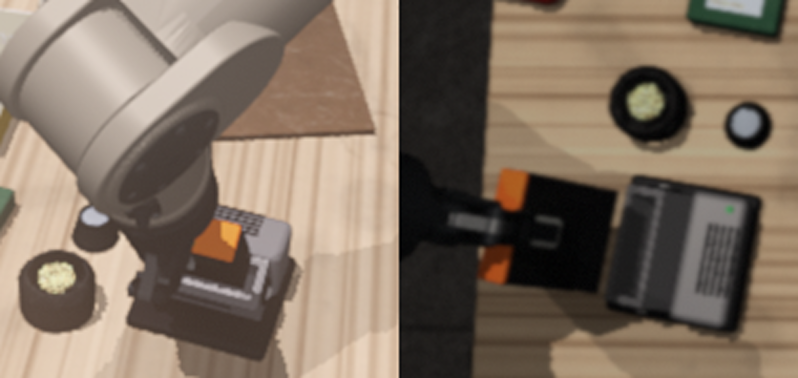

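The pack's foot is clear: the orange top has moved back and the notch in its broad face is visible at crop (545,232). TCP travel puts the foot at about 91 mm along the axis. Next I lift it, carry it over the board and turn it upright.

```bash
cat >> h.py <<'E'
def up():
    yaw=np.load("p.npy")[2]; z=-np.array([np.cos(yaw),np.sin(yaw),0]); y=np.array([0,0,-1.]); return Ro.from_matrix(np.column_stack([np.cross(y,z),y,z]))
E
python3 -c "
from h import *
print(up().as_matrix().round(3))
for P in([.5546,.3414,.24],[.545,.10,.24],[.539,-.078,.20]): go(P,up())"
```

```text
[[ 0.987  0.     0.163]
 [-0.163  0.     0.987]
 [ 0.    -1.     0.   ]]
lin [ 0.0006 -0.0754 -0.0432] dr [ 3.202e+01  0.000e+00 -3.000e-02] pos [0.5534 0.3382 0.1531] t 5.48 F [-0.1 -0.6 -3.1] w 0.32
lin [ 0.0304  0.0517 -0.2465] dr [ 3.202e+01  0.000e+00 -3.000e-02] pos [0.5534 0.3382 0.1531] t 5.48 F [-0.1 -0.6 -3.1] w 0.32
lin [ 0.0535  0.1792 -0.375 ] dr [ 3.202e+01  0.000e+00 -3.000e-02] pos [0.5534 0.3382 0.1531] t 5.48 F [-0.1 -0.6 -3.1] w 0.32
```

```bash
python3 -m crank '[{"linear":[0,-0.022,-0.012],"dr":[0,0,0],"hand":-1},{"linear":[0,-0.048,-0.028],"dr":[3,0,0],"hand":-1},{"linear":[0,-0.075,-0.043],"dr":[7,0,0],"hand":-1},{"linear":[0.003,-0.06,-0.068],"dr":[12,0,0],"hand":-1},{"linear":[0.007,-0.042,-0.1],"dr":[17,0,0],"hand":-1},{"linear":[0.011,-0.024,-0.13],"dr":[22,0,0],"hand":-1},{"linear":[0.015,-0.006,-0.16],"dr":[26,0,0],"hand":-1},{"linear":[0.019,0.012,-0.19],"dr":[29,0,0],"hand":-1},{"linear":[0.024,0.03,-0.22],"dr":[31,0,0],"hand":-1},{"linear":[0.03,0.05,-0.2465],"dr":[32,0,0],"hand":-1}]'
python3 -m crank '[{"linear":[0,0,0],"dr":[0,0,0],"hand":-1},{"linear":[0,0,0],"dr":[0,0,0],"hand":-1}]'
python3 -c "
from h import *
go([.539,-.078,.12],up())"
```

```text
t: 6.32
eef_pos: [0.5438, 0.0971, 0.2421]
tool_rot: [0.705, -0.704, 0.059, -0.059]
contact_force: [0.9, 0.4, -2.6]
gripper_width: 0.321
t: 6.48
eef_pos: [0.5441, 0.097, 0.2412]
tool_rot: [-0.704, 0.705, -0.061, 0.06]
contact_force: [-1.5, 0.8, -2.8]
gripper_width: 0.313
lin [ 0.0247  0.1214 -0.1731] dr [ 0.08 -0.39 -0.08] pos [0.5441 0.097  0.2412] t 6.48 F [-1.5  0.8 -2.8] w 0.313
```

```bash
python3 -m crank '[{"linear":[0.003,0,-0.02],"dr":[0,0,0],"hand":-1},{"linear":[0.006,0.01,-0.05],"dr":[0,0,0],"hand":-1},{"linear":[0.01,0.025,-0.08],"dr":[0,0,0],"hand":-1},{"linear":[0.014,0.05,-0.11],"dr":[0,0,0],"hand":-1},{"linear":[0.018,0.075,-0.14],"dr":[0,0,0],"hand":-1},{"linear":[0.022,0.1,-0.16],"dr":[0,0,0],"hand":-1},{"linear":[0.0247,0.118,-0.173],"dr":[0,-0.4,0],"hand":-1},{"linear":[0.0247,0.1214,-0.1731],"dr":[0,-0.4,0],"hand":-1},{"linear":[0.0247,0.1214,-0.1731],"dr":[0,-0.4,0],"hand":-1}]'
python3 - <<'E'
from h import *
go([.539,-.078,.067],up())
for c in('side','top'):
    im=bot.read_camera(c); cv2.imwrite(f'pics/ab_{c}.png',im)
    for n in("battery_pack","hardboard"):
        r=bot.place_of(c,n); print(c,n,[(np.round(x["xy"],1),x["score"]) for x in r])
# drawn: pack outline if upright with foot 58 mm below TCP
o=bot.get_obs(); T=R(o["tool_rot"])
out=[]
for c,(u,v) in(("side",(280,100)),("top",(330,210))):
    im=cv2.imread(f'pics/ab_{c}.png')
    P=np.array([[sx*.042,.058-z,sy*.014] for sx in(-1,1) for sy in(-1,1) for z in(0,.1)])
    h=cv2.convexHull(proj(c,T.apply(P)+o["eef_pos"]).astype(np.float32))
    b=cv2.resize(im[v:v+190,u:u+190],None,fx=2.1,fy=2.1,interpolation=cv2.INTER_CUBIC)
    cv2.polylines(b,[np.round((h-[u,v]+.5)*2.1).astype(np.int32)],True,(0,255,0),1); out.append(b)
cv2.imwrite("pics/ab.png",np.hstack(out))
E
```

```text
t: 7.23
eef_pos: [0.5399, -0.0727, 0.1184]
tool_rot: [0.705, -0.705, 0.057, -0.054]
contact_force: [0.7, 0.5, -1.8]
gripper_width: 0.317
lin [ 0.0001  0.0514 -0.0054] dr [-0.    0.41 -0.24] pos [ 0.5399 -0.0727  0.1184] t 7.23 F [ 0.7  0.5 -1.8] w 0.317
side battery_pack []
side hardboard [(array([366.1, 211.9]), 0.97)]
top battery_pack [(array([421.6, 297.6]), 0.57)]
top hardboard [(array([422.6, 302.7]), 0.59), (array([238.7, 298.9]), 0.31)]
```

View pics/ab.png

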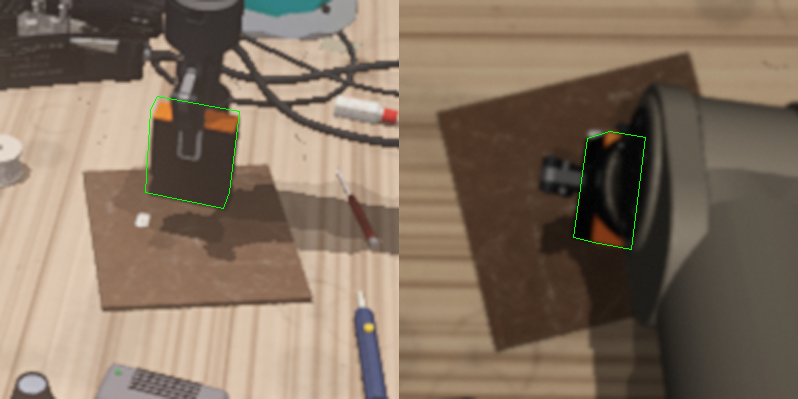

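The drawn upright outline matches the pack in both views, and it hangs over the board's middle. I lower to just above contact, then creep down.

```bash
python3 -m crank '[{"linear":[0,0.008,-0.003],"dr":[0,0,0],"hand":-1},{"linear":[0,0.018,-0.005],"dr":[0,0,0],"hand":-1},{"linear":[0,0.028,-0.005],"dr":[0,0,0],"hand":-1},{"linear":[0,0.036,-0.005],"dr":[0,0,0],"hand":-1},{"linear":[0,0.042,-0.005],"dr":[0,0,0],"hand":-1},{"linear":[0,0.045,-0.005],"dr":[0,0,0],"hand":-1},{"linear":[0,0.045,-0.005],"dr":[0,0,0],"hand":-1},{"linear":[0,0.045,-0.005],"dr":[0,0,0],"hand":-1}]'
python3 -c "
from h import *
go([.539,-.078,.067],up())"
```

```text
t: 8.2
eef_pos: [0.5404, -0.0783, 0.075]
tool_rot: [0.705, -0.705, 0.055, -0.055]
contact_force: [-0.4, -0.1, -2.6]
gripper_width: 0.324
lin [-0.0015  0.008   0.0001] dr [-0.03  0.4  -0.01] pos [ 0.5404 -0.0783  0.075 ] t 8.2 F [-0.4 -0.1 -2.6] w 0.324
```

```bash
python3 -m crank '[{"linear":[0,0.0015,0],"dr":[0,0,0],"hand":-1},{"linear":[0,0.003,0],"dr":[0,0,0],"hand":-1},{"linear":[0,0.0045,0],"dr":[0,0,0],"hand":-1},{"linear":[0,0.006,0],"dr":[0,0,0],"hand":-1},{"linear":[0,0.006,0],"dr":[0,0,0],"hand":-1}]'
```

```text
t: 8.62
eef_pos: [0.5402, -0.0782, 0.069]
tool_rot: [0.705, -0.705, 0.055, -0.055]
contact_force: [-0.3, 0.8, -2.3]
gripper_width: 0.319
```

```bash
python3 -m crank '[{"linear":[0,0.001,0],"dr":[0,0,0],"hand":-1},{"linear":[0,0.002,0],"dr":[0,0,0],"hand":-1},{"linear":[0,0.002,0],"dr":[0,0,0],"hand":-1}]'; python3 -m crank '[{"linear":[0,0.001,0],"dr":[0,0,0],"hand":-1},{"linear":[0,0.001,0],"dr":[0,0,0],"hand":-1}]'
```

```text
t: 8.87
eef_pos: [0.5405, -0.0783, 0.0677]
tool_rot: [0.705, -0.705, 0.055, -0.055]
contact_force: [-1.9, 0.2, 3.6]
gripper_width: 0.317
t: 9.03
eef_pos: [0.5404, -0.0784, 0.0676]
tool_rot: [0.705, -0.705, 0.055, -0.055]
contact_force: [-6.4, 1.8, 13.9]
gripper_width: 0.317
```

The foot is in contact, with F going from -2.5 to +14 N. I ease off 1 mm and open gradually.

```bash
python3 -m crank '[{"linear":[0,-0.0008,0],"dr":[0,0,0],"hand":-1},{"linear":[0,-0.0008,0],"dr":[0,0,0],"hand":-0.2},{"linear":[0,-0.0008,0],"dr":[0,0,0],"hand":0},{"linear":[0,-0.0008,0],"dr":[0,0,0],"hand":0.3},{"linear":[0,-0.0008,0],"dr":[0,0,0],"hand":0.7},{"linear":[0,-0.0008,0],"dr":[0,0,0],"hand":1},{"linear":[0,-0.0008,0],"dr":[0,0,0],"hand":1},{"linear":[0,-0.0008,0],"dr":[0,0,0],"hand":1},{"linear":[0,-0.0008,0],"dr":[0,0,0],"hand":1}]' 20
```

```text
t: 9.78
eef_pos: [0.5404, -0.0783, 0.0669]
tool_rot: [0.705, -0.705, 0.055, -0.055]
contact_force: [-0.4, -0.4, -0.3]
gripper_width: 0.999
```

```bash
python3 -m crank '[{"linear":[0,-0.01,0],"dr":[0,0,0],"hand":1},{"linear":[0,-0.03,0],"dr":[0,0,0],"hand":1},{"linear":[0,-0.055,0],"dr":[0,0,0],"hand":1},{"linear":[0,-0.085,0],"dr":[0,0,0],"hand":1},{"linear":[0,-0.12,0],"dr":[0,0,0],"hand":1},{"linear":[0,-0.15,0],"dr":[0,0,0],"hand":1},{"linear":[0,-0.17,0.03],"dr":[0,0,0],"hand":1},{"linear":[0,-0.17,0.07],"dr":[0,0,0],"hand":1},{"linear":[0,-0.17,0.11],"dr":[0,0,0],"hand":1},{"linear":[0,-0.17,0.15],"dr":[0,0,0],"hand":1}]'
python3 -m crank '[{"linear":[0,0,0.04],"dr":[0,0,0],"hand":1},{"linear":[0,0,0.08],"dr":[0,0,0],"hand":1},{"linear":[0,0,0.1],"dr":[0,0,0],"hand":1},{"linear":[0,0,0.1],"dr":[0,0,0],"hand":1},{"linear":[0,0,0.1],"dr":[0,0,0],"hand":1}]'
python3 - <<'E'
from h import *
T=up(); foot=np.array([.5404,-.0783,.009]); out=[]
for c,(u,v) in(("side",(250,130)),("top",(190,150))):
    im=bot.read_camera(c); cv2.imwrite(f'pics/end_{c}.png',im)
    for n in("battery_pack","hardboard","loupe","tip_tin","solder_reel"):
        r=bot.place_of(c,n); print(c,n,[(np.round(x["xy"]).tolist(),round(x["score"],2),onz(c,x["xy"],.009 if n[0]=='b' else 0).round(3)[:2].tolist()) for x in r[:2]])
    P=np.array([[sx*.042,-z,sy*.014] for sx in(-1,1) for sy in(-1,1) for z in(0,.1)])
    h=cv2.convexHull(proj(c,T.apply(P)+foot).astype(np.float32))
    w,hh=(190,210) if c=="side" else (320,210)
    b=cv2.resize(im[v:v+hh,u:u+w],None,fx=1.55,fy=1.55,interpolation=cv2.INTER_CUBIC)
    cv2.polylines(b,[np.round((h-[u,v]+.5)*1.55).astype(np.int32)],True,(0,255,0),1); out.append(b)
cv2.imwrite("pics/end.png",np.hstack(out))
o=bot.get_obs(); print(o["contact_force"],o["joint_vel"].max(),o["t"])
E
```

```text
t: 10.62
eef_pos: [0.564, 0.0711, 0.2388]
tool_rot: [0.705, -0.704, 0.055, -0.056]
contact_force: [0.1, -0.0, 0.5]
gripper_width: 1.0
t: 11.03
eef_pos: [0.579, 0.17, 0.2375]
tool_rot: [0.705, -0.705, 0.054, -0.054]
contact_force: [0.1, -0.5, -0.1]
gripper_width: 0.999
side battery_pack [([370.0, 208.0], 0.72, [0.538, -0.083])]
side hardboard [([367.0, 211.0], 0.86, [0.542, -0.082]), ([350.0, 311.0], 0.46, [0.543, 0.229])]
side loupe [([295.0, 291.0], 0.69, [0.655, 0.196])]
side tip_tin [([277.0, 325.0], 0.87, [0.67, 0.289]), ([347.0, 312.0], 0.67, [0.548, 0.232])]
side solder_reel [([280.0, 186.0], 0.8, [0.759, -0.142])]
top battery_pack [([420.0, 298.0], 0.96, [0.547, -0.076])]
top hardboard [([421.0, 301.0], 0.58, [0.54, -0.079]), ([422.0, 300.0], 0.16, [0.543, -0.08])]
top loupe []
top tip_tin []
top solder_reel [([458.0, 188.0], 0.84, [0.758, -0.154])]
[ 0.80527746 -0.46011611 -0.79520837] 0.0016399226170633577 11.6333
```

View pics/end.png

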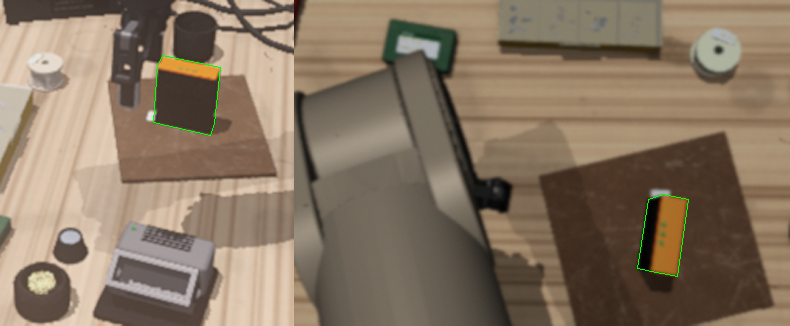

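The pack stands upright and matches the drawn outline in both views, near the board's middle, and the gripper is clear. The loupe, tin and reel are where they stood.

```bash
python3 -c "
from station import bot
print(bot.hand_in(), bot.get_obs()['t'])"
```

```text
the job is handed in; nothing more can be done
the job is handed in; nothing more can be done
```

I pulled the battery pack straight out of its cradle, stood it upright on the hardboard and handed the job in. It took about 12 s of robot time, and the hand-in reports no verdict.

- **Pull:** I found the pack by fitting its outline in both views, gripped it across the 28 mm and drew it out to about 90 mm along the cradle's axis. The catches gave way within the first 14 mm.
- **Set-down:** I lowered it slowly until the foot touched (contact force rose to about 14 N), eased off and opened the fingers.
- **Pack at the end:** An upright pack drawn at the set-down point matches it in both pictures. The networks place its foot 4 to 8 mm from the board's centre.
- **Bystanders:** The side view has the loupe within about 10 mm of its first measured place. The reel is within 6 mm in both views. The tin has no earlier good side fix; its final side position lies about 8 mm from its first top one. All of this is within measuring error.
- **Robot:** At rest, the force on the tool was down to noise, about 1 N.

**Checks that failed or disagreed:**
- At the start, the side network reported the tin in the wrong place, and I set that aside against the picture.
- In the last top view the arm hid the loupe and tin, so those two were confirmed only from the side.

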